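Test the latching stop button of the flask shaker

ROBOT

A 7-joint arm with a two-finger parallel gripper is mounted at the origin on the work surface. World frame = base frame: x ahead of the robot, y to its left, z up, the work surface at z = 0. Lengths are in m, angles in rad, forces in N, time in s.
With the tool pointing down it reaches from about 0.425 to 0.8 m from the base axis. Payload 8.3 kg.
Tool frame: the origin (TCP) lies at the very end of the fingers, on their centre line; the grasp point (between the pads) lies 19 mm behind it; z points along the fingers, y is the direction in which the jaws open and shut (so a half turn about z gives the same grasp; the last joint's range is limited). The gripper opens to 85 mm and grips with 20 to 120 N. Pads are 22 mm wide; open, the fingers measure 114 mm over their backs; the gripper's body (76 mm by 85 mm) begins 54 mm behind the grasp point. The pads swing forward as they close: fully open they stand 13 mm farther back than shut.
Start: joints at [-1.199, 0.383, 0.016, 1.37, -0.006, 1.388, -0.046], TCP at [0.263, 0.567, 0.231] pointing down, gripper open.
Joint ranges: [-2.95, 2.95], [-0.25, 2.06], [-1.52, 1.56], [0.18, 2.33], [-1.44, 4.58], [0.02, 2.06], [-3.01, 3.01]. Speed limits (rad/s): [2.39, 2.39, 3.01, 3.01, 3.14, 3.14, 3.14].

INTERFACE

Orientations are given as a rotation vector (axis times angle).
In Python, from workcell import manip, imaging, job gives the robot as it stands.
- The arm moves only by the shell command python3 -m handwheel 'ROWS' [FORCE]. ROWS is JSON, one flat list of numbers, 5 for each row, row after row: the finger opening in mm, from 0 to 85.4, then the shift along the tool's x, y, z in mm, then the turn about the tool's z in degrees. In form: [grip, x, y, z, yaw, grip, x, y, z, yaw, ...]. A call has 1 to 20 rows; each row is the pose to reach, as a shift and turn from the pose commanded when the call began, along the tool's axes at that moment; what a row does not reach only later rows make up. A row lasts 1/8 s, in which the tool goes at most 62.5 mm and 10.7 degrees, less where a joint would pass 70% of its speed; a pose out of reach is approached as far as the arm can. A call with a gripper value outside its range is refused whole. The fingers move at their own pace and stop on an object; FORCE is the grip in N (left out, the last holds). Time passes only in rows, so rows that repeat a pose let the fingers close. It gives the time, the measured TCP pose, the force and the opening at its end, in the units of the state.
- manip.sense(): the state, without advancing time (a new reading comes with each control period).
- imaging.capture(name): name is "side" or "top"; returns a dict with "img" (420x560x3 uint8, red, green, blue), "camera_matrix" (3x3 intrinsics, pixels), "extrinsics" (4x4, takes a point from camera to world coordinates). Camera axes: x right, y down, z forward; pixel columns grow to the right and rows downward; lengths in m; the calibration is good to about 2 mm. A picture is of the moment at which its call begins. There is no depth.
- job.finish_job(): hands the job in, once; it reports no verdict.
The state is a dict: "t": time; "q": joint angles; "qd": joint speeds; "effort": joint torques, N m; "position": TCP position; "orientation": TCP orientation; "ft_force": force on the tool from outside, world axes, zero at the start; "wrist_torque": the same for the moment, N m; "width": opening from 0.0 (shut) to 1.0 (fully open).
Only numpy, scipy, OpenCV 4.12 (cv2) and the standard library are available. Lean on these libraries where they do the work, as an engineer would, in place of code of your own. Each camera call takes 0.05 s, during which the arm holds its last target.

TASK

Before the shaker is used, test its latching stop button: push the mushroom head straight in until it latches, and take the fingers off so that it is seen to stay in. Then turn it clockwise (seen from above) by pushing its raised web round with a fingertip, not by pinching it, until it pops out again, and let it turn back by itself. Leave the start key, the speed knob, the flasks and the bottle as they are, and finish clear of everything.

Things in the scene. Friction and masses are not known exactly. Their poses are not given: they have to be found in the camera images.
- stop_top (a point): Middle of the top of the web of the stop button, a dark grey mushroom head: domed round cap 56 mm across, with one straight raised web right across it (52 mm long, 12 mm thick, its top 18 mm above the cap's rim, 11 mm above its crown) to press on and turn by. z: the button's axis, up; x: along the web, y: across it. At rest the web points to and from the operator. Moves with the head; head out: 123 mm above the bench.
- stop_collar (a point): Centre of the top of the fixed metal guard collar round the head (78 mm outside, 66 mm inside, 20 mm tall), on the button's axis, 105 mm above the bench; axes as the shaker's. Head out: the cap's rim is level with this top and the web stands 18 mm above it. Head latched in: the rim lies about 5.5 mm below it, the crown 1.5 mm and the web 12.5 mm above it.
- stop_press (a joint): How far the head is pushed in, m: 0 is out, 0.0082 is the bottom stop. The push grows from 5 N to about 9 N; the latch is passed with a slight give between 0.004 and 0.0055. Let go after that, the head stays in at about 0.0054 until it is turned; let go sooner, it comes out again.
- stop_turn (a joint): Angle of the head, rad, positive clockwise seen from above: 0 is its rest, 0.80 the end stop. A light spring (0.016 Nm at rest, 0.04 Nm at 0.7 rad) turns it back. The latch lets a pushed-in head go at about 0.4 to 0.45 rad; a spring then pushes it out, web and all. A finger still leaning on the web may hold it part way in until the finger is taken away.
- stop_head: The same mushroom head as a whole; its origin lies on the button's axis, 38 mm below the middle of the web's top; axes as stop_top.
- shaker: Flask shaker, light grey, fixed to the bench, 360 mm deep (its x) by 340 mm wide (its y); origin under its centre at bench height. Control deck on the operator's side (-x), 85 mm high; stop button's axis at x = -0.120, y = +0.095 here. Behind the deck a platform with a rubber mat (top at 102 mm) and a wire rail along its sides and back (top at 122 mm).
- start_key (a joint): Small round black start key (22 mm across, top 18 mm above the deck) at x = -0.120, y = -0.030 of the shaker: 0 is out, 0.004 m is pressed. To be left alone.
- speed_pointer (a point): Pointer end of the black speed knob (34 mm across, about 45 mm tall), 15 mm from the knob's axis, which is at x = -0.120, y = -0.115 of the shaker. To be left alone, whatever its setting.
- flask_a: Conical glass flask standing on the shaker's mat: 84 mm across the foot, 36 mm at the lip, 130 mm tall; origin at the centre of its underside, z up. To be left standing.
- flask_b: A second flask like flask_a on the same mat. To be left standing.
- bottle: White plastic reagent bottle with a black cap, 68 mm across, 165 mm tall, standing on the bench to the left of the shaker; origin at the centre of its underside, z up. To be left standing.

How it is judged:
By the outcome, as a careful person would: the job done as asked, in the order asked, and still so for the second after the job is handed in, with the robot touching nothing.
It also fails if it takes over 43 s, if anything falls off the work surface, if the arm or the gripper's body presses on something with over 40 N, if the wrist force passes 120 N, or if a joint passes its speed limit or range.

## Working session

There is one attempt and no reset: what is moved stays moved. The work goes in short steps, Python scripts to look and compute and a shell command to move; the robot and the scene stay as the last step left them, time stands still between calls to the robot, and variables do not carry over. Pictures are saved under pics/ and viewed, and the job is handed in when it is done.

```bash
mkdir -p pics
cat > h.py <<'E'
import numpy as np,cv2
from scipy.spatial.transform import Rotation as R
from workcell import manip,imaging,job
def cap(n,f):
    c=imaging.capture(n); cv2.imwrite('pics/'+f,cv2.cvtColor(c['img'],cv2.COLOR_RGB2BGR))
    np.savez('pics/'+f+'.npz',K=c['camera_matrix'],E=c['extrinsics'],img=c['img']); return c
def ray(f,u,v,z):
    d=np.load('pics/'+f+'.npz');K,E=d['K'],d['E']
    r=E[:3,:3]@np.linalg.solve(K,[u,v,1.]);o=E[:3,3]
    return o+r*(z-o[2])/r[2]
def proj(f,p):
    d=np.load('pics/'+f+'.npz');K,E=d['K'],d['E']
    q=K@(E[:3,:3].T@(np.array(p)-E[:3,3])); return q[:2]/q[2]
def crop(f,x,y,w,h,s,o):
    i=cv2.imread('pics/'+f)[y:y+h,x:x+w]; cv2.imwrite('pics/'+o,cv2.resize(i,None,fx=s,fy=s,interpolation=cv2.INTER_CUBIC))
E
python3 - <<'E'
from h import *
cap('top','t0.png');cap('side','s0.png')
s=manip.sense();print(s); print(R.from_rotvec(s['orientation']).as_matrix().round(3))
E
```

```text
{'t': 0.1, 'q': array([-1.19890286,  0.38414692,  0.01638007,  1.37106206, -0.00628901,
        1.38819012, -0.04650044]), 'qd': array([ 1.07130399e-03, -8.64149002e-04, -2.49439313e-06, -1.33786309e-03,
       -6.52436763e-04, -1.14715529e-03,  1.43064071e-03]), 'effort': array([ 3.82726517e-03, -6.29143810e+01,  8.47707689e-01, -3.72755599e+01,
        1.68036413e-02,  1.06073465e-02,  7.62762193e-05]), 'position': array([0.26304441, 0.56644757, 0.23037747]), 'orientation': array([-6.77438621e-01, -3.06733201e+00,  2.70662942e-03]), 'ft_force': array([-0.06074604,  0.32755237,  0.16917143]), 'wrist_torque': array([-0.00312447,  0.00738466, -0.04588905]), 'width': 0.9986784088287706}
[[-0.907  0.421 -0.001]
 [ 0.421  0.907 -0.002]
 [-0.    -0.002 -1.   ]]
```

View pics/t0.png

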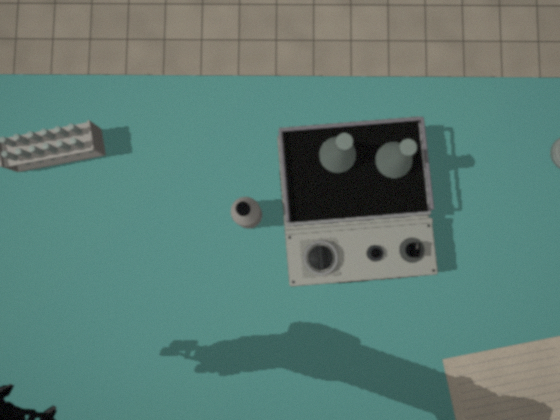

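View pics/s0.png

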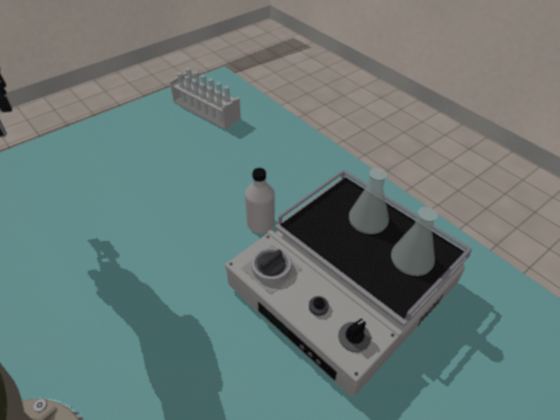

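Run:
```python
from h import *
crop('t0.png',275,215,170,80,4.5,'t0c.png');crop('s0.png',220,220,160,120,4.5,'s0c.png')
```

```text
(no output)
```

View pics/t0c.png

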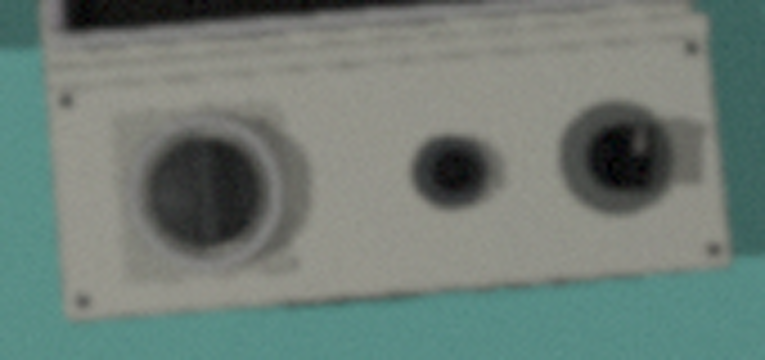

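View pics/s0c.png

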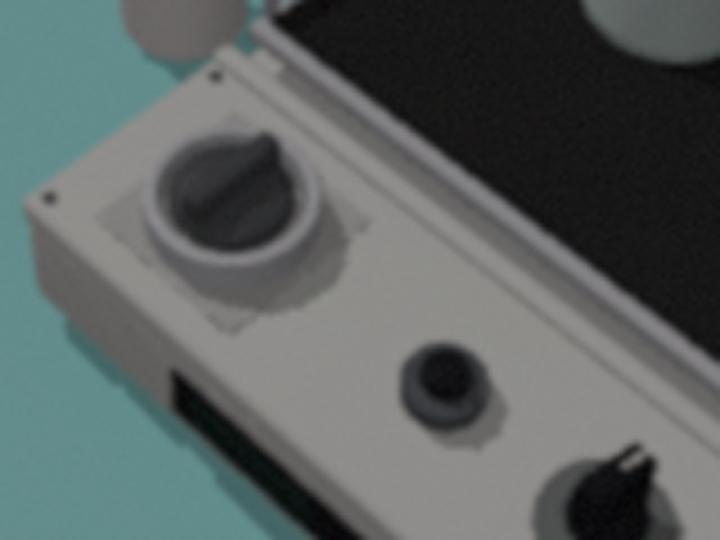

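The top crop shows the collar centre near (205,190) and the deck screws at (66,100), (692,47), (83,301) and (713,249). In the side crop the collar top is centred near (234,199), and the web runs from (190,205) to (268,145).

Run:
```python
from h import *
T=lambda x,y:((x+.5)/4.5-.5+275,(y+.5)/4.5-.5+215)
S=lambda x,y:((x+.5)/4.5-.5+220,(y+.5)/4.5-.5+220)
a=ray('t0.png',*T(205,190),.105);b=ray('s0.png',*S(234,199),.105);print(a,b)
P=[ray('t0.png',*T(*p),.085)[:2] for p in [(66,100),(692,47),(83,301),(713,249)]]
print(P)
d=P[0]-P[1]+P[2]-P[3]; print('y axis ang',np.degrees(np.arctan2(d[1],d[0]))-90)
d=P[0]-P[2]+P[1]-P[3]; print('x axis ang',np.degrees(np.arctan2(d[1],d[0])))
Q=[ray('s0.png',*S(*p),.085)[:2] for p in [(217,76),(50,198)]];print(Q)
w=[ray('s0.png',*S(*p),.123)[:2] for p in [(190,195),(268,140)]];print('web',w)
print('web top', ray('t0.png',*T(207,190),.123))
# overlay collar for guess
c=(a+b)/2;print(c)
for f,o in(('t0.png',T),('s0.png',S)):
    img=cv2.imread('pics/'+f);big=cv2.resize(img,None,fx=5,fy=5,interpolation=cv2.INTER_CUBIC)
    for r,z in((.039,.105),(.033,.105)):
        pts=np.array([proj(f,[c[0]+r*np.cos(t),c[1]+r*np.sin(t),z]) for t in np.linspace(0,6.29,60)])
        cv2.polylines(big,[((pts+.5)*5-.5).round().astype(int)],True,(0,0,255),1)
    u,v=(proj(f,c)*5).astype(int);cv2.imwrite('pics/ov_'+f,big[v-200:v+200,u-250:u+250])
a=cv2.imread('pics/ov_t0.png');b=cv2.imread('pics/ov_s0.png');cv2.imwrite('pics/ov.png',cv2.resize(np.hstack([a,b]),None,fx=.8,fy=.8))
```

```text
[0.53734497 0.00983963 0.105     ] [0.53355307 0.00509705 0.105     ]
[array([0.58238641, 0.0791673 ]), array([ 0.61185783, -0.23977029]), array([0.4810025 , 0.06990554]), array([ 0.50967374, -0.24820653])]
y axis ang 5.214860873546243
x axis ang 4.968747257886428
[array([0.58207342, 0.0780956 ]), array([0.48014503, 0.06905206])]
web [array([0.51190222, 0.00770173]), array([0.5563627 , 0.00988662])]
web top [0.53739389 0.010201   0.123     ]
[0.53544902 0.00746834 0.105     ]
```

View pics/ov.png

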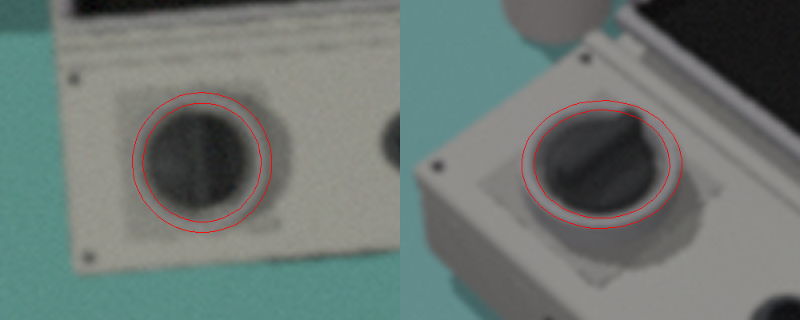

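The collar overlay fits to within about 2 mm, and the screw geometry gives the same axis, (0.5375, 0.0098), with the shaker yawed 5.1°. Next I work out the approach in tool axes.

```bash
cat >> h.py <<'E'
C=np.array([.5372,.0093]);YAW=np.radians(5.1)
def delta(dx,dy,z,yaw=185.1):  # shaker-axes offset in mm from button axis, tcp z mm
    s=manip.sense();M=R.from_rotvec(s['orientation']).as_matrix()
    c,n=np.cos(YAW),np.sin(YAW)
    p=np.array([*(C+np.array([[c,-n],[n,c]])@[dx/1e3,dy/1e3]),z/1e3])
    cur=np.degrees(np.arctan2(M[1,0],M[0,0]))
    print('t',s['t'],'pos',s['position'].round(4),'F',s['ft_force'].round(2),'shift',(M.T@(p-s['position'])*1e3).round(1),'yaw',round(-((yaw-cur+180)%360-180),1),'w',s['width'])
def here():
    s=manip.sense();d=s['position'][:2]-C;c,n=np.cos(YAW),np.sin(YAW)
    print('t',s['t'],'shaker off mm',(np.array([[c,n],[-n,c]])@d*1e3).round(2),'z',(s['position'][2]*1e3).round(2),'F',s['ft_force'].round(2))
E
python3 -c "
from h import *
delta(0,0,220)"
```

```text
t 0.1 pos [0.263  0.5664 0.2304] F [-0.06  0.33  0.17] shift [-483.3 -389.8   11.1] yaw -30.0 w 0.9986784088287706
```

```bash
python3 -m handwheel '[0,-30,-24,0,-2, 0,-65,-52,0,-4, 0,-100,-80,0,-6, 0,-135,-108,0,-8, 0,-170,-136,0,-10, 0,-205,-164,0,-12, 0,-240,-192,0,-14, 0,-275,-220,0,-16, 0,-310,-248,0,-18, 0,-345,-276,0,-20, 0,-380,-304,0,-22, 0,-415,-332,2,-25, 0,-450,-362,6,-28, 0,-470,-379,9,-30, 0,-480,-387,11,-30, 0,-483,-390,11,-30, 0,-483,-390,11,-30, 0,-483,-390,11,-30, 0,-483,-390,11,-30]'
python3 - <<'E'
from h import *
cap('top','t1.png');cap('side','s1.png')
delta(0,0,140)
crop('s1.png',200,150,180,140,4,'s1c.png')
E
```

```text
t: 2.48
position: [0.5369, 0.0106, 0.2204]
orientation: [-0.142, 3.138, 0.0]
ft_force: [-0.3, -0.2, 0.3]
width: -0.001
t 2.575 pos [0.537  0.0102 0.2204] F [ 0.05 -0.41  0.58] shift [-0.2 -0.9 80.4] yaw 0.0 w 0.0021285123443523708
```

View pics/s1c.png

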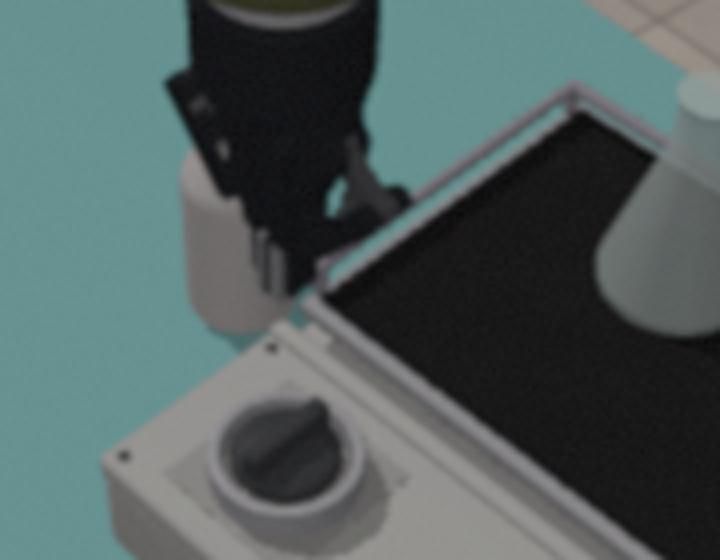

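View pics/t1.png

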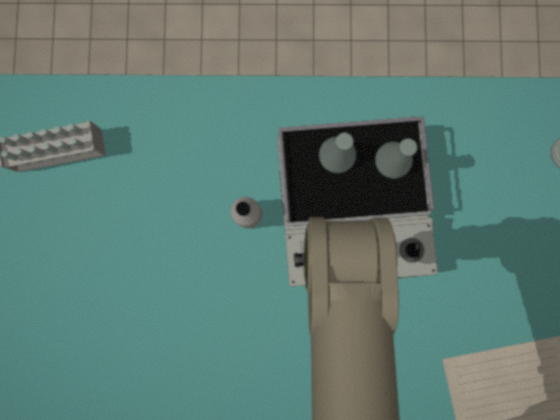

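The fingers are shut above the button (fingertips at about (270,290) in the side crop) and the web is in clear view. I'll descend to 10 mm above the web.

```bash
python3 -m handwheel '[0,0,-1,30,0, 0,0,-1,60,0, 0,0,-1,80,0, 0,0,-1,88,0, 0,0,-1,88,0, 0,0,-1,88,0]'
python3 - <<'E'
from h import *
cap('side','s2.png')
here()
crop('s2.png',200,180,150,120,4.5,'s2c.png')
E
```

```text
t: 3.32
position: [0.5378, 0.0087, 0.1333]
orientation: [-0.139, 3.137, 0.0]
ft_force: [0.0, 0.1, 0.2]
width: 0.0
t 3.375 shaker off mm [ 0.52 -0.61] z 133.31 F [-0.15 -0.01 -0.03]
```

View pics/s2c.png

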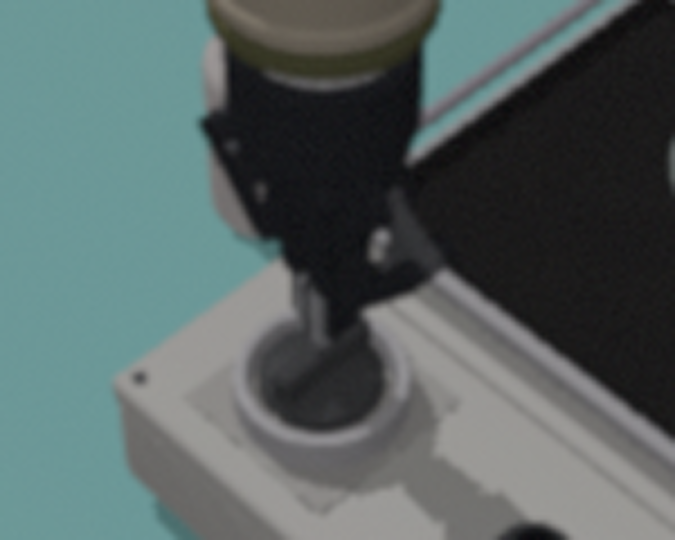

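The fingertips (about (325,340)) sit just above the middle of the web. Now I press slowly.

```bash
python3 -m handwheel '[0,0,0,5,0, 0,0,0,9,0, 0,0,0,11,0, 0,0,0,13,0, 0,0,0,13,0]'
python3 -m handwheel '[0,0,0,2,0, 0,0,0,3,0, 0,0,0,4,0, 0,0,0,4,0]'
python3 -c "
from h import *
here()"
```

```text
t: 4.0
position: [0.5374, 0.0087, 0.1199]
orientation: [-0.14, 3.138, 0.0]
ft_force: [-2.3, -0.4, 6.7]
width: 0.001
t: 4.5
position: [0.5373, 0.0087, 0.116]
orientation: [-0.14, 3.138, 0.0]
ft_force: [-2.6, -1.2, 7.2]
width: -0.003
t 4.5 shaker off mm [ 0.09 -0.57] z 115.96 F [-2.64 -1.2   7.21]
```

The force rose to 6.7 N and then flattened at 7.2 N, with the head 7 mm in, so the latch is passed. I'll lift off and look.

```bash
python3 -m handwheel '[0,0,0,-5,0, 0,0,0,-20,0, 0,0,0,-45,0, 0,0,0,-60,0, 0,0,0,-60,0, 0,0,0,-60,0]'
python3 - <<'E'
from h import *
cap('side','s3.png')
here();delta(-27,-35,140)
crop('s3.png',200,180,150,120,4.5,'s3c.png')
# predicted web-top ends for out / in
for z in (.123,.1175):
  for r in(-.026,.026):
    p=proj('s3.png',[C[0]+r*np.cos(YAW),C[1]+r*np.sin(YAW),z]);print(z,(p-[200,180])*4.5)
E
```

```text
t: 5.25
position: [0.5367, 0.0087, 0.1746]
orientation: [0.14, -3.137, 0.0]
ft_force: [0.2, 0.5, 0.3]
width: -0.002
t 5.3 shaker off mm [-0.7  -0.53] z 174.37 F [-0.69 -0.04  0.11]
t 5.3 pos [0.5366 0.0087 0.1744] F [-0.69 -0.04  0.11] shift [ 26.2 -34.5  34.4] yaw -0.0 w 0.00026350914257231223
0.123 [278.17257058 375.01188449]
0.123 [365.7010317  308.20133974]
0.1175 [278.42118269 382.95805038]
0.1175 [365.56432887 316.21680867]
```

View pics/s3c.png

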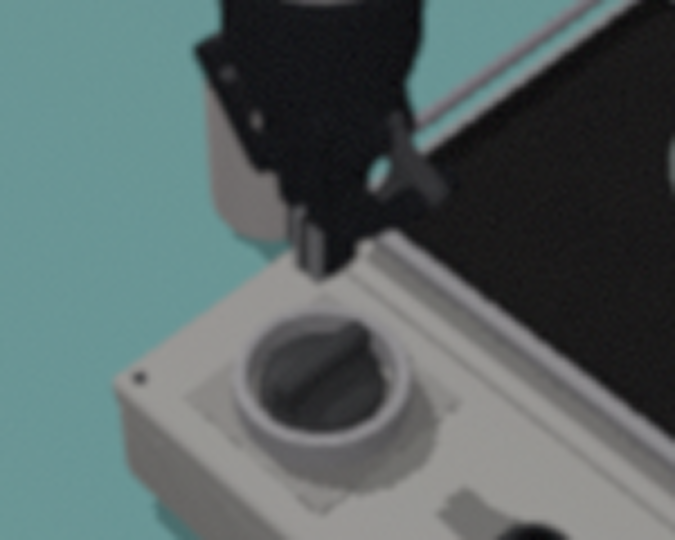

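The head stays in: the web's far end is at (355,325), about 8 px lower than before (it was at (356,317)), which matches 5.5 mm. Next I go to the right of the web's near end, lower the tip to z = 111 mm (6 mm above the collar), and push sideways.

```bash
python3 -m handwheel '[0,13,-17,0,0, 0,26,-35,0,0, 0,26,-35,20,0, 0,26,-35,40,0, 0,26,-35,55,0, 0,26,-35,63,0, 0,26,-35,63,0]'
python3 - <<'E'
from h import *
cap('side','s4.png')
here();delta(-27,-20,111)
crop('s4.png',200,180,150,120,4.5,'s4c.png')
E
```

```text
t: 6.18
position: [0.514, -0.0288, 0.112]
orientation: [0.139, -3.138, 0.0]
ft_force: [0.0, -0.4, 0.2]
width: -0.001
t 6.225 shaker off mm [-26.11 -35.83] z 112.5 F [-0.03  0.44  0.42]
t 6.225 pos [ 0.5144 -0.0287  0.1125] F [-0.03  0.44  0.42] shift [ 0.9 15.8  1.5] yaw -0.0 w -0.001761586010130637
```

View pics/s4c.png

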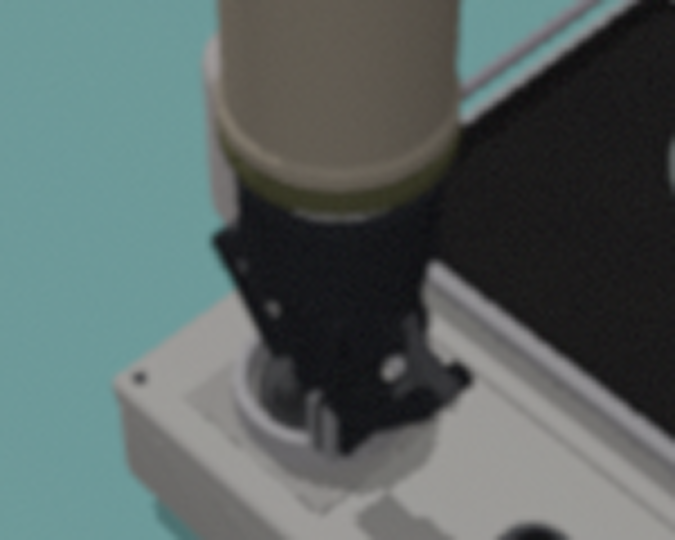

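The shut fingertips are at about (325,445), over the right-hand rim of the collar and clear of it. Now I push left until contact.

```bash
python3 -m handwheel '[0,1,5,1,0, 0,1,9,1,0, 0,1,12,1,0, 0,1,14,1,0, 0,1,14,1,0]'; python3 -c "
from h import *
here()"
python3 -m handwheel '[0,0,2,0,0, 0,0,4,0,0, 0,0,4,0,0]'; python3 -c "
from h import *
here()"
```

```text
t: 6.85
position: [0.5121, -0.0144, 0.1113]
orientation: [-0.14, 3.138, 0.0]
ft_force: [-0.4, -0.1, -0.6]
width: -0.0
t 6.85 shaker off mm [-27.1  -21.36] z 111.32 F [-0.4  -0.13 -0.59]
t: 7.22
position: [0.5117, -0.0104, 0.1113]
orientation: [0.14, -3.138, -0.0]
ft_force: [-0.2, -0.0, 0.1]
width: 0.003
t 7.225 shaker off mm [-27.16 -17.37] z 111.26 F [-0.21 -0.03  0.06]
```

```bash
for i in 1; do python3 -m handwheel '[0,0,2,0,0, 0,0,3,0,0, 0,0,3,0,0]'; python3 -m handwheel '[0,0,1.5,0,0, 0,0,3,0,0, 0,0,3,0,0]';  python3 -c "
from h import *
here()
cap('side','s5.png');crop('s5.png',200,180,150,120,4.5,'s5c.png')"; done
```

```text
t: 7.6
position: [0.5115, -0.0076, 0.1113]
orientation: [-0.14, 3.138, 0.0]
ft_force: [0.1, -0.5, 1.3]
width: 0.002
t: 7.98
position: [0.511, -0.0049, 0.1112]
orientation: [0.139, -3.138, 0.0]
ft_force: [-1.8, -1.7, 1.4]
width: 0.001
t 7.975 shaker off mm [-27.37 -11.83] z 111.23 F [-1.8  -1.7   1.41]
```

View pics/s5c.png

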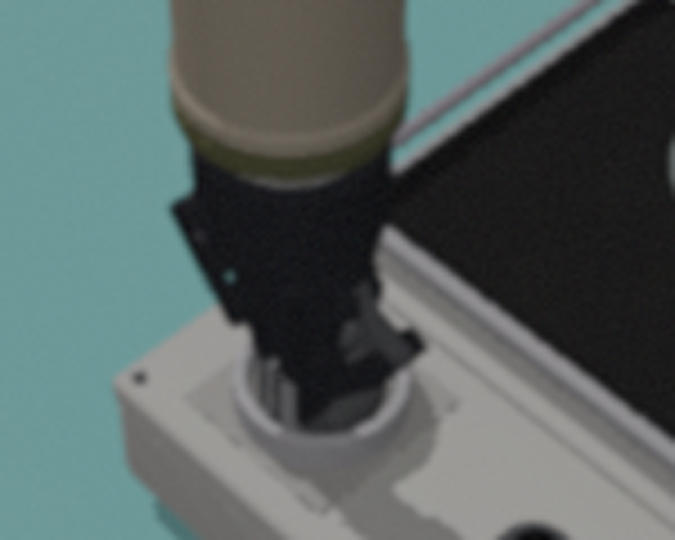

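Contact has begun, with about 2 N on the tip. I'll keep pushing in small steps.

```bash
python3 -m handwheel '[0,0,1.5,0,0, 0,0,3,0,0, 0,0,3,0,0]'; python3 -m handwheel '[0,0,1.5,0,0, 0,0,3,0,0, 0,0,3,0,0]';  python3 -c "
from h import *
here()
cap('side','s6.png');crop('s6.png',200,180,150,120,4.5,'s6c.png')"
```

```text
t: 8.4
position: [0.5104, -0.0017, 0.1111]
orientation: [0.139, -3.137, 0.0]
ft_force: [-3.8, -2.8, 2.2]
width: -0.003
t: 8.78
position: [0.5105, 0.0017, 0.1115]
orientation: [0.14, -3.138, -0.001]
ft_force: [-3.6, -1.8, 5.7]
width: 0.002
t 8.775 shaker off mm [-27.27  -5.17] z 111.53 F [-3.58 -1.79  5.72]
```

View pics/s6c.png

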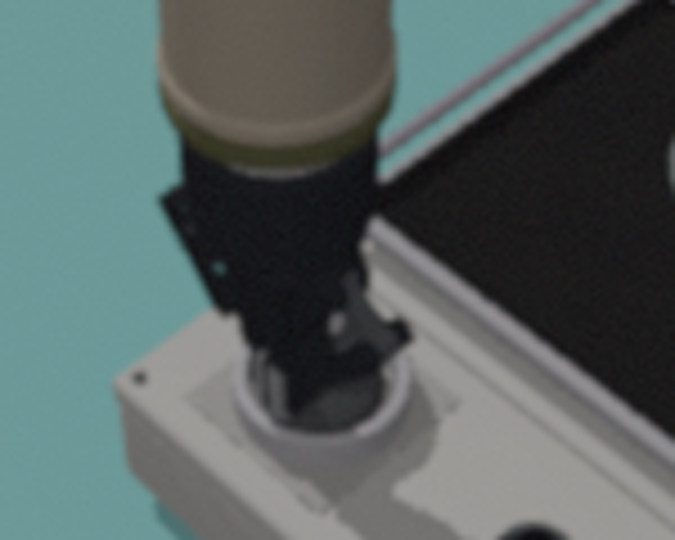

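The vertical force jumped to +5.7 N: the head has released and is pushing up on the tip. I'll push a little further, lift 4 mm so it can come fully out, then draw back to the right.

```bash
python3 -m handwheel '[0,0,1,0,0, 0,0,2,0,0, 0,0,2,-2,0, 0,0,2,-4,0, 0,0,2,-5,0]'; python3 -c "
from h import *
here()"
python3 -m handwheel '[0,1,-6,0,0, 0,1,-16,0,0, 0,1,-30,-2,0, 0,1,-32,-20,0, 0,1,-32,-50,0, 0,1,-32,-70,0, 0,1,-32,-70,0, 0,1,-32,-70,0]';  python3 -c "
from h import *
here()
cap('side','s7.png');crop('s7.png',200,180,150,120,4.5,'s7c.png')"
```

```text
t: 9.45
position: [0.5105, 0.0035, 0.1164]
orientation: [0.14, -3.138, -0.0]
ft_force: [-1.9, -1.7, 1.9]
width: 0.003
t 9.45 shaker off mm [-27.14  -3.35] z 116.42 F [-1.87 -1.66  1.91]
t: 10.45
position: [0.512, -0.0291, 0.1854]
orientation: [0.139, -3.138, 0.0]
ft_force: [-0.3, 0.0, 0.6]
width: -0.002
t 10.45 shaker off mm [-28.52 -35.96] z 185.41 F [-0.3   0.04  0.61]
```

View pics/s7c.png

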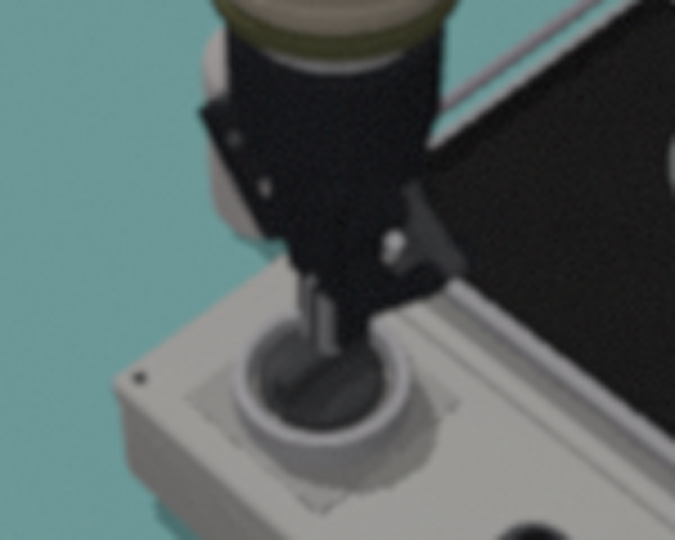

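The gripper hides the web's far end in this view, so I'll rise, move off to the left front, and check again.

```bash
python3 -m handwheel '[0,0,0,-20,0, 0,0,0,-45,0, 0,0,20,-60,0, 0,-5,60,-60,0, 0,-5,110,-60,0, 0,-5,160,-60,0, 0,-5,210,-60,0, 0,-5,250,-60,0, 0,-5,270,-60,0, 0,-5,270,-60,0, 0,-5,270,-60,0]';  python3 -c "
from h import *
here()
cap('side','s8.png');cap('top','t8.png')
a=cv2.imread('pics/s0.png')[220:340,220:300];b=cv2.imread('pics/s8.png')[220:340,220:300];c=cv2.imread('pics/s3.png')[220:340,220:300]
cv2.imwrite('pics/cmp.png',cv2.resize(np.hstack([a,c,b]),None,fx=3.3,fy=3.3,interpolation=cv2.INTER_CUBIC))
d=cv2.absdiff(cv2.imread('pics/s0.png'),cv2.imread('pics/s8.png'))[220:340,220:300];print(d.max(),d.mean())"
```

```text
t: 11.88
position: [0.4941, 0.2384, 0.2461]
orientation: [0.135, -3.139, 0.002]
ft_force: [0.3, -0.1, 0.2]
width: -0.001
t 11.875 shaker off mm [-22.6  232.03] z 246.11 F [ 0.31 -0.13  0.18]
40 7.773506944444445
```

View pics/cmp.png

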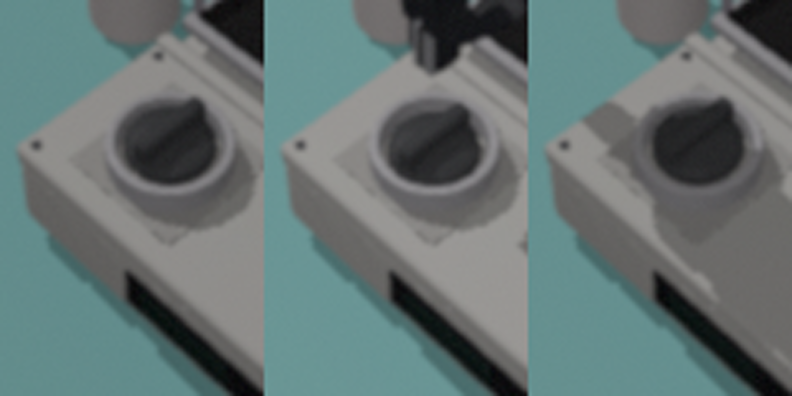

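View pics/s8.png

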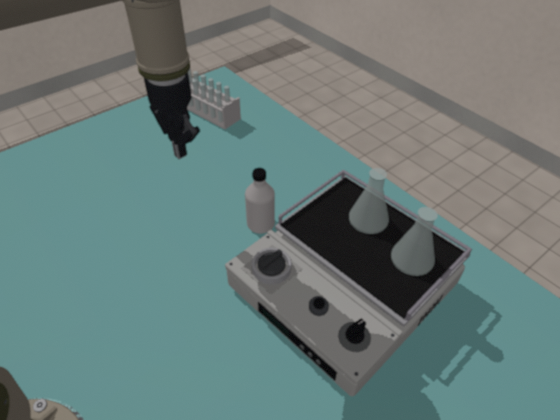

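View pics/t8.png

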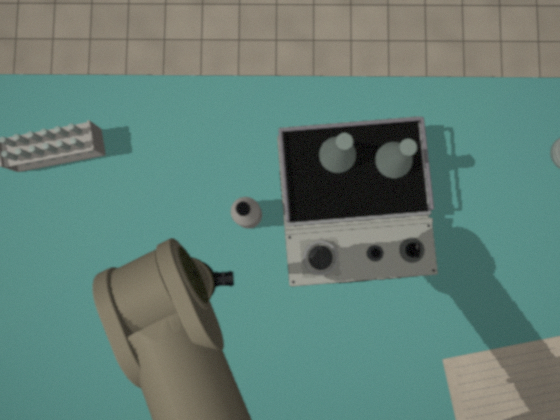

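The button is now in the arm's shadow. Its web end looks back at the rest position, but I'll check in a brightened enlargement.

```bash
python3 -c "
from h import *
L=[]
for f,g in(('s0',2),('s3',2),('s8',3.2)):
    a=cv2.imread('pics/%s.png'%f)[240:290,245:300].astype(float)*g
    L.append(cv2.resize(np.clip(a,0,255).astype(np.uint8),(264,240),interpolation=cv2.INTER_CUBIC))
o=np.hstack(L)
for y in range(0,240,24): cv2.line(o,(0,y),(792,y),(0,0,255),1)
cv2.imwrite('pics/cmp2.png',o)"
```

```text
(no output)
```

View pics/cmp2.png

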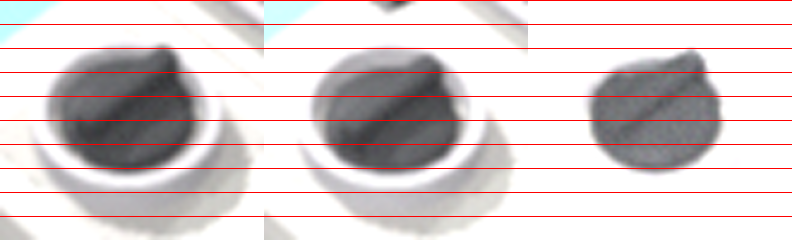

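The result is ambiguous in this light: the web's far end is at row 51, against 46 out and 54 in. I'll take the arm further away so its shadow leaves the button, then compare again.

```bash
python3 -m handwheel '[0,20,30,0,0, 0,50,70,0,0, 0,80,110,0,0, 0,110,150,0,0, 0,140,190,0,0, 0,170,230,0,0, 0,190,260,0,0, 0,210,290,0,0, 0,225,310,0,0, 0,230,320,0,0, 0,230,320,0,0, 0,230,320,0,0, 0,230,320,0,0]'; python3 -c "
from h import *
here()
cap('side','s9.png');cap('top','t9.png')
L=[]
for f,g in(('s0',1.6),('s3',1.6),('s9',1.6)):
    a=cv2.imread('pics/%s.png'%f)[240:290,245:300].astype(float)*g
    L.append(cv2.resize(np.clip(a,0,255).astype(np.uint8),(264,240),interpolation=cv2.INTER_CUBIC))
o=np.hstack(L)
for y in range(0,240,24): cv2.line(o,(0,y),(792,y),(0,0,255),1)
cv2.imwrite('pics/cmp3.png',o)
for n in 'st':
  d=cv2.absdiff(cv2.imread(f'pics/{n}0.png'),cv2.imread(f'pics/{n}9.png'));d=d.max(2)
  r=d[150:390,220:480] if n=='s' else d[110:290,225:445]
  print(n,r.max(),r.mean(),np.argwhere(r>30).shape, d[240:290,245:300].max())
"
```

```text
t: 13.6
position: [0.2371, 0.5383, 0.2465]
orientation: [-0.136, 3.138, -0.0]
ft_force: [0.2, 0.4, 1.1]
width: 0.002
t 13.6 shaker off mm [-251.9   553.56] z 246.46 F [0.15 0.41 1.11]
s 39 1.5130608974358974 (19, 2) 5
t 25 4.001237373737374 (0, 2) 9
```

View pics/cmp3.png

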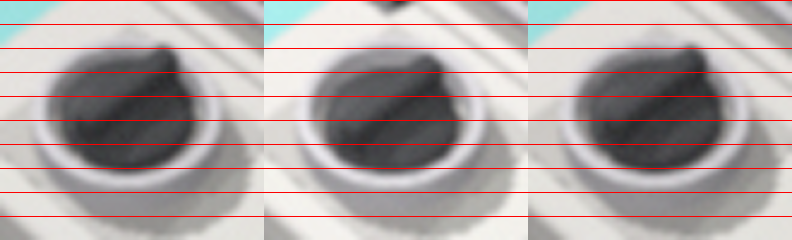

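View pics/s9.png

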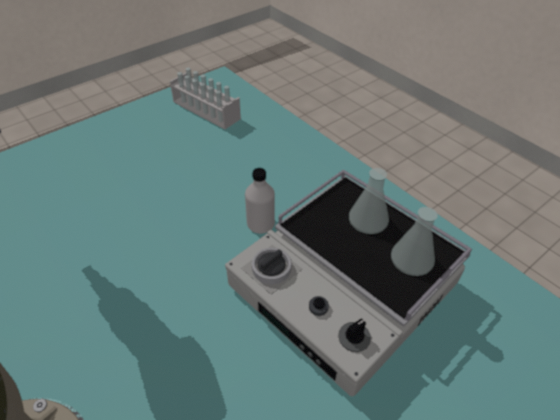

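Under the same light the button matches its starting picture (largest difference around it 5 of 255). The flasks, bottle, key and knob are where they were. I'll hand it in.

```bash
python3 -c "
from h import *
print(job.finish_job())"
```

```text
the job is handed in; nothing more can be done
None
```

The stop button passed its test: it latched when pressed, stayed in by itself, and popped out and turned back after being turned clockwise. I handed the job in at about 13.7 s of the 43 s allowed.

- **Press:** With the fingers shut I pushed the web straight down about 7 mm, at about 7 N. After I lifted off, the side camera showed the web about 5.5 mm lower, so the head was latched in.
- **Turn:** I pushed the right side of the web's near end to the left with the shut fingertips. The head released, shown by the upward force jumping to about 6 N. I then lifted slightly so it could come out, drew the fingertips away to the right, and moved the arm clear.
- **Last checks:** One check, with the arm's shadow on the button, couldn't tell whether the head was fully out, so I moved the arm further off and looked again. In the same light as at the start, the button matched its first picture to within 5 of 255 grey levels, so it is out and turned back to rest. The start key, speed knob, flasks and bottle look unmoved.
- **Unexplained difference:** 19 pixels in the wider side view differed more than expected. I put that down to the arm's shadow and did not trace them one by one.

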